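Clamp a printed cap in the hold-down jig and hold the lever

TASK

In the hold-down jig on the bench, press the round cap down until it is fully home in its housing, and only then flip the safety catch as far as it goes, outward, so that its bar swings up clear of the lever. Then pull the lever by its T-handle all the way over towards the cap, so that the tongue slides over the cap, and finish while still holding the lever there, because it springs back if let go; do not disturb the loose parts lying around the jig.

Things in the scene. Friction and masses are not known exactly. Their poses are not given: they have to be found in the camera images.
- jig: Hold-down jig fixed to the bench, yawed up to 0.3 rad: aluminium plate 250 x 235 x 12 mm (jig x -120 to +130, y -98 to +138 mm). Origin on the bench surface, z up. Along its x axis at y = 0: round white housing with the cap (centre x -55 mm, radius 40, top 36 mm above the bench), flat steel tongue, lever (pivot x +65 mm). The catch stands on the +y side
- cap_top (a point): centre of the flat top of the cap, a grey plastic disc 72 mm across. Starts 51 to 54 mm above the bench, 46 mm when fully home: its 10 mm thick flange then meets the housing's top face. Moves only straight down; a tight fit, needs about 6 N to slide and stays where it is left
- cap (a joint): how far the cap has been pressed down, m: 0 to 0.003 at the start, 0.008 fully home (hard stop)
- catch_tip (a point): rounded end (12 mm diameter, 24 mm wide along the jig's x) of the catch's upright thumb tab, a dark steel plate 24 mm wide, 7 mm thick, standing 60 mm from its hinge axis to this point. At jig x = +20 mm; at the start it leans inward (to the jig's -y) 0.20 to 0.35 rad from vertical, the tip about 141 to 144 mm above the bench
- catch_hinge (a point): point on the catch's hinge axis (along jig x) below the thumb tab, 85 mm above the bench at jig x +20, y +100 mm. At jig x +71 mm a 12 mm thick steel bar runs from this axis inward, level, across the front of the lever and blocks it; pushing the thumb tab outward (to jig +y) turns the bar up out of the way
- catch (a joint): catch angle, rad: 0 to 0.15 at the start (guarding), 1.2 fully flipped (hard stop, tab leaning 0.85 rad outward, bar steeply up). Below about 0.7 the bar still blocks the lever. About 0.1 N m of friction, stays where it is left
- handle_mid (a point): middle of the lever's T-handle: a black plastic round bar, diameter 22 mm, 90 mm long along the jig's y axis, fixed across the top of the lever's 12 mm thick steel shank. The shank comes up to this point from below
- lever: the lever with its T-handle; origin on its pivot, 24 mm above the bench at jig x = +65 mm, y = 0; its axis runs along the jig's y. The T-handle's middle moves on an arc of 165 mm radius about it
- lever_angle (a joint): lever angle, rad: 0 at rest, leaning 0.35 from vertical away from the cap (to jig +x; T-handle middle 179 mm above the bench); 0.6 fully pulled (hard stop), leaning 0.25 towards the cap (184 mm). A spring returns it to 0: about 6 N at the T-handle at rest, 8 N fully pulled. It slides the tongue out over the cap, about 4 mm above the top of a cap that is home
- spare_cap: bystander, leave alone: loose spare cap, 72 mm across, 18 mm high, on the bench on the jig's -y side
- medal: bystander, leave alone: loose printed medal, a disc 48 mm across, 6 mm thick, beside the jig plate on its -y side
- driver: bystander, leave alone: loose screwdriver lying on the bench on the jig's +y side
- glue: bystander, leave alone: small glue bottle 32 mm across, 75 mm high, standing on the jig's -y side near jig x = +90, y = -200 mm
- gear: bystander, leave alone: loose printed gear 58 mm across, 12 mm thick, lying on the jig's +y side
- bracket: bystander, leave alone: loose printed channel bracket 70 x 30 x 20 mm on the jig's -y side

How it is judged:
On the way, in this order (a step that is already met when the one before it is completed fails the run):
1. the cap is pressed fully home (at least 6.5 of 8 mm) while the catch still guards the lever (value of joint cap above 0.0065 m and value of joint catch below 0.5 rad), for 0.1 s.
2. the catch is flipped outward (beyond 0.9 rad) with the lever still at rest (value of joint catch above 0.9 rad and value of joint lever_angle below 0.15 rad), for 0.1 s.
3. the lever is pulled over (beyond 0.5 rad) (value of joint lever_angle above 0.5 rad), for 0.2 s.
At the end, for the whole second after the job is handed in: The lever is held still beyond 0.5 of its 0.6 rad, by the robot (over 2 N of contact), with the cap still home (at least 6.5 of 8 mm) and the catch still flipped (beyond 0.9 rad) (value of joint lever_angle above 0.5 rad and velocity of joint lever_angle between -0.1 and 0.1 rad/s and value of joint cap above 0.0065 m and value of joint catch above 0.9 rad and contact force between any of the fingers, the arm and lever above 2 N); the arm keeps its last pose, push and grip.
It fails at once if a loose bystander is shifted more than 30 mm, or the glue bottle tipped (distance of any of spare_cap, medal, driver, glue, gear, bracket from where it was at the start of the episode above 0.03 m or angle between glue's own z axis and vertical above 0.5 rad).
It also fails if it takes over 48 s, if anything falls off the work surface, if the arm or the gripper's body presses on something with over 40 N, if the wrist force passes 120 N, or if a joint passes its speed limit or range.

ROBOT

A 6-joint arm with a two-finger parallel gripper is mounted at the origin on the work surface. World frame = base frame: x ahead of the robot, y to its left, z up, the work surface at z = 0. Lengths are in m, angles in rad, forces in N, time in s.
With the tool pointing down it reaches from about 0.375 to 0.9 m from the base axis. Payload 3.1 kg.
Tool frame: the origin (TCP) lies on the centre line of the jaws, within the pads' length; the fingertips stand 19 mm ahead of it and the grasp point (between the pads) is the TCP; z points along the fingers, y is the line along which they close (so a half turn about z gives the same grasp; the last joint's range is limited). The gripper opens to 85 mm and grips with 20 to 120 N. Pads are 22 mm wide; open, the fingers measure 114 mm over their backs; the gripper's body (76 mm by 85 mm) begins 54 mm behind the grasp point. The pads swing forward as they close: fully open they stand 13 mm farther back than shut.
Start: joints at [-1.381, 0.527, 1.433, -0, 1.181, -0.178], TCP at [0.225, -0.583, 0.25] pointing down, gripper open.
Joint ranges: [-3.08, 3.08], [-0.75, 2.2], [0.22, 2.44], [-1.43, 4.57], [0, 2.65], [-2.85, 2.85]. Speed limits (rad/s): [2.79, 2.79, 3.14, 3.14, 3.14, 3.14].

INTERFACE

Orientations are given as a unit quaternion [x, y, z, w].
In Python, from station import manip gives the robot as it stands.
- The arm moves only by the tool servo_tool, never from a script. Its argument "rows" is a list that holds one entry, the list of rows, each a list of 7 numbers: the turn, a rotation vector about the tool's x, y, z in degrees, then the shift along the tool's x, y, z in m, then the gripper command: -1 is shut, 1 is fully open, values between are in proportion. In form: [[[wx, wy, wz, tx, ty, tz, jaw], ...]]. A call has 1 to 8 rows; each row shifts and turns the commanded pose from where the row before left it, along the tool's axes as they then stand; what a row does not reach is not made up. A row lasts 1/12 s, in which the tool goes at most 41.7 mm and 7.16 degrees, less where a joint would pass 70% of its speed; a pose out of reach is approached as far as the arm can. A call is refused whole if a number of a shift passes 0.0417 or a number of a turn 7.16, either way. A call with a gripper value outside its range is refused whole. The fingers move at their own pace and stop on an object; "squeeze" is the grip in N (left out, the last holds). Time passes only in rows, so rows that do not move let the fingers close. It gives the time, the measured TCP pose, the force, the opening and the grip force at its end, in the units of the state.
- manip.sense(): the state, without advancing time (a new reading comes with each control period).
- manip.snapshot(name): name is "side" or "top" or "wrist"; returns the picture (480x640x3 uint8, blue, green, red); there is no depth.
- manip.camera_info(name): a dict with "K" (3x3 intrinsics, pixels), "camera_from_world" (4x4, takes a point from world to camera coordinates). Camera axes: x right, y down, z forward; pixel columns grow to the right and rows downward; lengths in m; the calibration is good to about 2 mm. A picture is of the moment at which its call begins: read the wrist's pose just before it. camera_info takes no time and is no camera call; for the wrist camera it gives the pose at the moment of the call.
- manip.sign_off(): hands the job in; it is judged then, once.
The state is a dict: "t": time; "q": joint angles; "qd": joint speeds; "tau": joint torques, N m; "tcp_pos": TCP position; "tool_rot": TCP orientation; "force": force on the tool from outside, world axes, zero at the start; "ft_torque": the same for the moment, N m; "finger_gap": opening from 0.0 (shut) to 1.0 (fully open); "gripper_force": force on a finger pad.
Only numpy, scipy, OpenCV 4.12 (cv2) and the standard library are available. Lean on these libraries where they do the work, as an engineer would, in place of code of your own. Each camera call takes 0.05 s, during which the arm holds its last target. There are 200 camera calls.

## Working session

There is one attempt and no reset: what is moved stays moved. The work goes in short steps, Python scripts to look and compute and a tool call to move; the robot and the scene stay as the last step left them, time stands still between calls to the robot, and variables do not carry over. Pictures are saved under pics/ and viewed, at most 10 in all, crops included, and the job is handed in when it is done.

Besides the shell and the picture viewer there is one more tool, called after "Call:" as name([rows], argument=value, ...), one row to a line, values as JSON. servo_tool: Moves the arm, as the interface text tells. Its arguments: {"type":"object","properties":{"rows":{"type":"array","items":{"type":"array","items":{"type":"array","items":{"type":"number"}}}},"squeeze":{"type":"number"}},"required":["rows"]}

```bash
mkdir -p pics; ls; python3 - <<'E'
from station import manip
import cv2
for n in("top","side"):
    cv2.imwrite(f"pics/{n}0.png",manip.snapshot(n))
    c=manip.camera_info(n);print(n,c["K"],c["camera_from_world"])
s=manip.sense();print(s)
E
```

```text
pics
top [[573.91603768   0.         310.43959547]
 [  0.         573.91603768 237.81552281]
 [  0.           0.           1.        ]] [[ 0.0066572  -0.99969015 -0.023985    0.05328131]
 [-0.98975135 -0.0031657  -0.14276639  0.54302891]
 [ 0.14264622  0.02468961 -0.98946575  1.15803568]
 [ 0.          0.          0.          1.        ]]
side [[522.66165397   0.         314.42455411]
 [  0.         522.66165397 234.4425672 ]
 [  0.           0.           1.        ]] [[ 0.99713656 -0.07497859  0.00984352 -0.55122265]
 [-0.03271077 -0.54500807 -0.83779246  0.16298955]
 [ 0.06818129  0.8350715  -0.54590008  1.08873734]
 [ 0.          0.          0.          1.        ]]
{'t': 0.1, 'q': array([-1.38052852e+00,  5.28380676e-01,  1.43376063e+00,  4.82455185e-05,
        1.18139473e+00, -1.78489421e-01]), 'qd': array([-0.00179999, -0.00244519, -0.00307025,  0.00012453, -0.00112783,
        0.00079446]), 'tau': array([-7.48993662e-04, -4.43305600e+01, -1.78585804e+01, -1.23337645e-04,
        3.84305720e-03,  2.56234961e-05]), 'tcp_pos': array([ 0.22521626, -0.58237327,  0.24943115]), 'tool_rot': array([ 9.83051581e-01,  1.83326605e-01,  1.65850928e-05, -9.71807471e-04]), 'force': array([-0.92571649,  0.08137727,  0.13257378]), 'ft_torque': array([ 0.04238362, -0.01131272,  0.00750072]), 'gripper_force': 0.0, 'finger_gap': 0.9981255680833288}
```

View pics/top0.png

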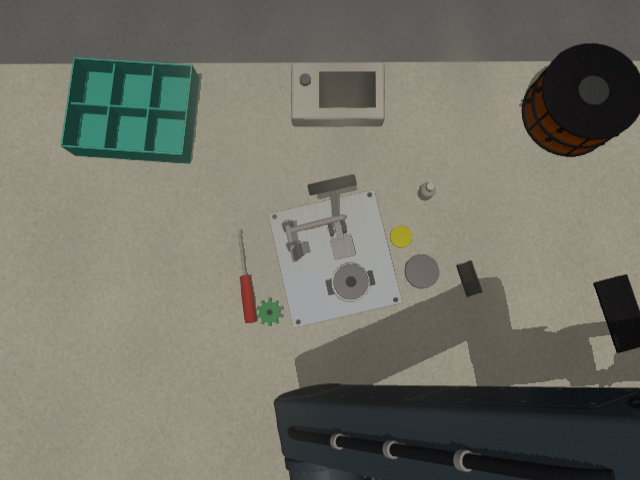

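View pics/side0.png

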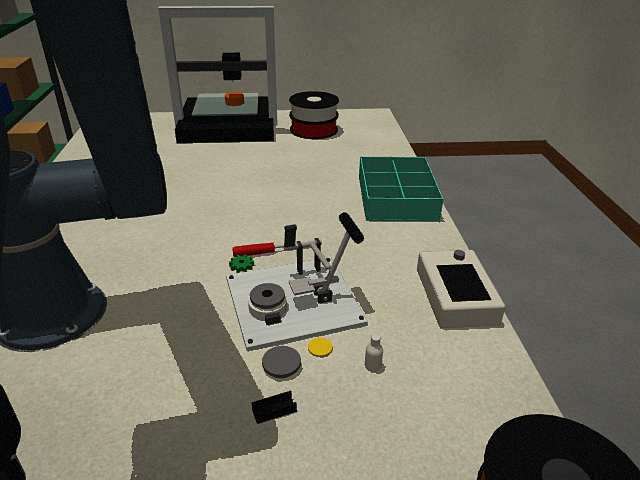

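The top view shows the plate with corners near (272,213), (374,192), (400,300) and (296,326). The cap is near (351,281), the handle near (332,185) and the catch near (295,245). In the side view the handle is near (351,227), the cap near (267,293) and the tab near (291,235). I'll enlarge both.

```bash
python3 - <<'E'
import cv2,numpy as np
a=cv2.imread("pics/top0.png")[170:335,255:415];b=cv2.imread("pics/side0.png")[200:355,220:380]
cv2.imwrite("pics/ct.png",cv2.convertScaleAbs(cv2.resize(a,None,fx=3.6,fy=3.6,interpolation=2),alpha=1.3))
cv2.imwrite("pics/cs.png",cv2.convertScaleAbs(cv2.resize(b,None,fx=3.8,fy=3.8,interpolation=2),alpha=1.5,beta=15))
E
```

```text
(no output)
```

View pics/ct.png

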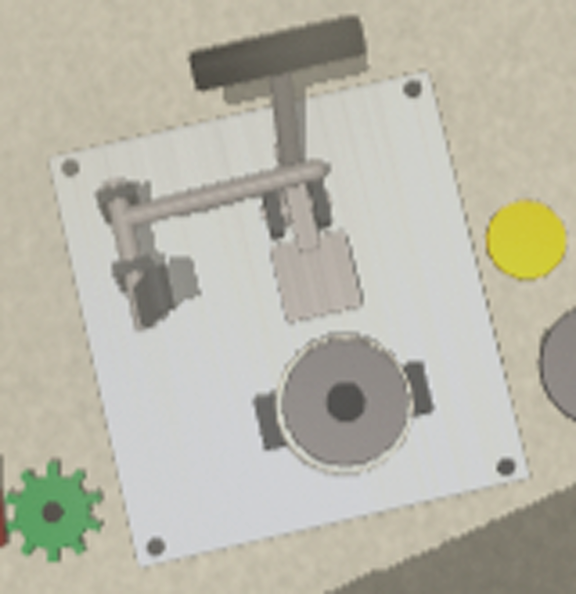

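View pics/cs.png

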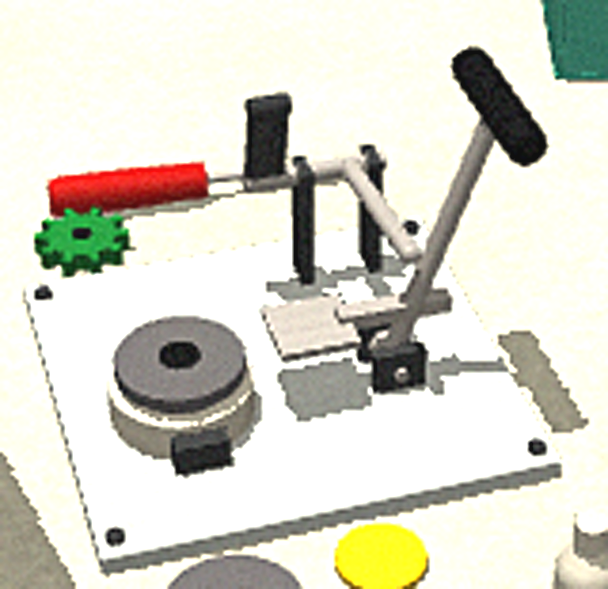

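The crops give the plate corners, the cap centre at about (345,401) in the top crop and (180,356) in the side crop, the handle middle at (278,53) and (499,105), and the tab tip at about (268,101) in the side crop. I'll fit the jig pose to all of these points.

```bash
cat > geo.py <<'E'
import numpy as np
from station import manip
from scipy.optimize import least_squares
C={n:manip.camera_info(n) for n in("top","side")}
def proj(n,p):
    c=C[n];q=c["camera_from_world"]@np.r_[p,1];u=c["K"]@q[:3];return u[:2]/u[2]
def W(P,p):
    c,s=np.cos(P[2]),np.sin(P[2]);return np.array([P[0]+c*p[0]-s*p[1],P[1]+s*p[0]+c*p[1],p[2]])
E
python3 - <<'E'
from geo import *
t=lambda x,y:np.array([x/3.6+255,y/3.6+170]); s=lambda x,y:np.array([x/3.8+220,y/3.8+200])
h=(.065+.165*np.sin(.35),0,.179)
def tip(a):return (.02,.1-.06*np.sin(a),.085+.06*np.cos(a))
obs=[("top",(.13,.138,.012),t(50,157)),("top",(.13,-.098,.012),t(430,72)),("top",(-.12,-.098,.012),t(527,478)),("top",(-.12,.138,.012),t(140,566)),
("top",(-.055,0,.0525),t(345,401)),("top",h,t(278,53)),("side",h,s(499,105)),("side",(-.055,0,.0525),s(180,356)),
("side",(-.12,.138,.012),s(25,293)),("side",(-.12,-.098,.012),s(106,554)),("side",(.13,-.098,.012),s(560,465)),("side",None,s(268,101))]
f=lambda P:np.concatenate([proj(n,W(P,p if p else tip(P[3])))-o for n,p,o in obs])
r=least_squares(f,[.45,0,.2,.3],loss="soft_l1");P=r.x
print(P,np.round(f(P).reshape(-1,2),1).tolist())
for k,p in dict(cap=(-.055,0,.0525),tip=tip(P[3]),hinge=(.02,.1,.085),handle=h,hend=(.065-.165*np.sin(.25),0,.184)).items():print(k,W(P,p).round(4))
for k in "top","side":print(k,proj(k,W(P,tip(P[3]))))
E
```

```text
[ 0.50590642 -0.01555321  0.22731411  0.1635395 ] [[-0.8, -1.1], [0.5, -1.5], [1.6, -0.5], [-0.9, -0.0], [0.3, -0.4], [0.4, -0.8], [-0.7, -0.1], [-0.7, -0.8], [-1.0, -2.4], [-2.2, 1.5], [0.3, -1.0], [-0.6, 0.2]]
cap [ 0.4523 -0.0279  0.0525]
tip [0.5051 0.0769 0.1442]
hinge [0.5029 0.0864 0.085 ]
handle [0.6244 0.0118 0.179 ]
hend [ 0.5295 -0.0101  0.184 ]
top [297.97633226 249.57397581]
side [289.93056056 226.79007805]
```

The fit holds to about 2 mm, with jig yaw 0.227. I'll align tool x with jig x (tool y is then -jig y), shut the fingers and move above the cap.

Call:
servo_tool([
  [[0,0,4.06,0,0,0,-1],[0,0,4.05,0,0,0,-1],[0,0,0,0.0231,-0.0326,0,-1],[0,0,0,0.0231,-0.0326,0,-1],[0,0,0,0.0231,-0.0326,0,-1],[0,0,0,0.0231,-0.0326,0,-1],[0,0,0,0.0231,-0.0326,0,-1],[0,0,0,0.0231,-0.0326,0,-1]],
])

```text
t: 0.77
tcp_pos: [0.3165, -0.3591, 0.25]
tool_rot: [0.994, 0.113, -0.0, -0.0]
force: [1.1, 0.0, 0.1]
finger_gap: -0.001
gripper_force: 0.0
```

Call:
servo_tool([
  [[0,0,0,0.0231,-0.0326,0,-1],[0,0,0,0.0231,-0.0326,0,-1],[0,0,0,0.0231,-0.0326,0,-1],[0,0,0,0.0231,-0.0326,0,-1],[0,0,0,0.0231,-0.0326,0,-1],[0,0,0,0.0231,-0.0326,0,-1],[0,0,0,0.0231,-0.0326,0,-1],[0,0,0,0.0231,-0.0326,0,-1]],
])

```text
t: 1.43
tcp_pos: [0.4377, -0.0634, 0.2502]
tool_rot: [0.994, 0.113, -0.0, -0.0]
force: [0.3, -1.0, 1.2]
finger_gap: -0.004
gripper_force: 0.0
```

Call:
servo_tool([
  [[0,0,0,0.0231,-0.0326,0,-1],[0,0,0,0,0,0.04,-1],[0,0,0,0,0,0.04,-1],[0,0,0,0,0,0.04,-1],[0,0,0,0,0,0.03,-1],[0,0,0,0,0,0,-1],[0,0,0,0,0,0,-1]],
])

```text
t: 2.02
tcp_pos: [0.4516, -0.0281, 0.0991]
tool_rot: [0.994, 0.113, -0.002, -0.001]
force: [-0.2, 0.6, 0.8]
finger_gap: -0.001
gripper_force: 0.0
```

```bash
python3 - <<'E'
from geo import *
import cv2
from scipy.spatial.transform import Rotation as R
s=manip.sense();T=np.linalg.inv(manip.camera_info("wrist")["camera_from_world"])
print("cam in tool",R.from_quat(s["tool_rot"]).inv().apply(T[:3,3]-s["tcp_pos"]),s["tcp_pos"],s["force"])
a=manip.snapshot("side")[160:355,190:390]
cv2.imwrite("pics/s1.png",cv2.convertScaleAbs(cv2.resize(a,None,fx=3,fy=3,interpolation=2),alpha=1.5,beta=15))
E
```

```text
cam in tool [ 0.08455064 -0.00059963 -0.12298316] [ 0.45164097 -0.02806359  0.09912275] [-0.19007456  0.60321272  0.76909966]
```

View pics/s1.png

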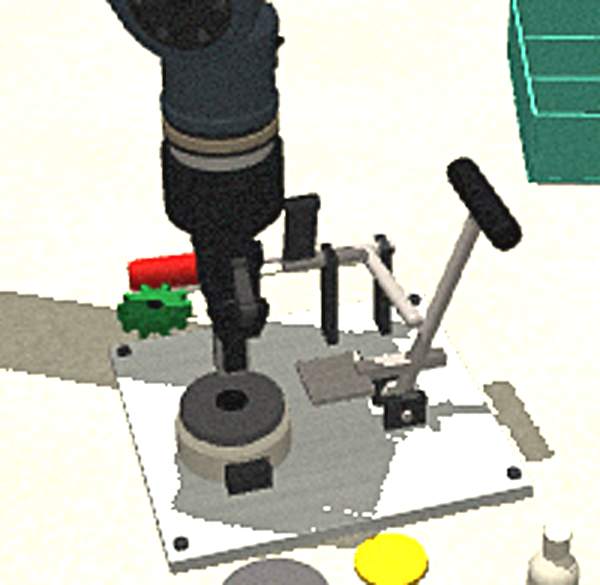

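The shut fingers are right above the cap at crop (232,370), with the cap's dark centre at (232,400). The wrist camera is on tool +x, well above everything. Now I'll press.

Call:
servo_tool([
  [[0,0,0,0,0,0.015,-1],[0,0,0,0,0,0.008,-1],[0,0,0,0,0,0.005,-1],[0,0,0,0,0,0.004,-1],[0,0,0,0,0,0,-1]],
])

```text
t: 2.48
tcp_pos: [0.4534, -0.0287, 0.0689]
tool_rot: [0.994, 0.113, 0.001, 0.0]
force: [-0.3, -0.4, -0.3]
finger_gap: -0.001
gripper_force: 0.0
```

Call:
servo_tool([
  [[0,0,0,0,0,0.002,-1],[0,0,0,0,0,0.002,-1],[0,0,0,0,0,0.001,-1]],
])

```text
t: 2.73
tcp_pos: [0.4534, -0.0287, 0.0648]
tool_rot: [0.994, 0.113, 0.001, 0.001]
force: [-3.3, -0.9, 26.5]
finger_gap: -0.001
gripper_force: 13.0
```

Call:
servo_tool([
  [[0,0,0,0,0,0.001,-1],[0,0,0,0,0,0.001,-1]],
])

```text
t: 2.9
tcp_pos: [0.4534, -0.0287, 0.0646]
tool_rot: [0.994, 0.114, 0.002, 0.001]
force: [-5.2, 0.9, 44.9]
finger_gap: -0.0
gripper_force: 22.8
```

The force stalls at 45 N with the tip at 45.6 mm, so the cap is home. Next I'll lift and move to the inner side of the thumb tab.

Call:
servo_tool([
  [[0,0,0,0,0,-0.04,-1],[0,0,0,0,0,-0.04,-1],[0,0,0,0,0,-0.04,-1],[0,0,0,0.033,-0.025,0,-1],[0,0,0,0.033,-0.025,0,-1],[0,0,0,0,0,0.03,-1],[0,0,0,0,0,0.02,-1],[0,0,0,0,0,0,-1]],
])

```text
t: 3.57
tcp_pos: [0.5035, 0.0362, 0.1289]
tool_rot: [0.993, 0.114, -0.003, -0.001]
force: [-0.4, -0.3, 0.4]
finger_gap: -0.001
gripper_force: 0.0
```

```bash
python3 - <<'E'
from geo import *
import cv2
s=manip.sense();print(s["tcp_pos"],s["force"])
a=manip.snapshot("side")[160:355,190:390];b=manip.snapshot("top")[170:335,255:415]
f=lambda a,k:cv2.convertScaleAbs(cv2.resize(a,(400,int(400*a.shape[0]/a.shape[1])),interpolation=2)[:390],alpha=1.5,beta=15)
cv2.imwrite("pics/s2.png",np.hstack([f(a,1),f(b,1)]))
E
```

```text
[0.50349587 0.03619831 0.12887259] [-0.42560094 -0.29593974  0.41142747]
```

View pics/s2.png

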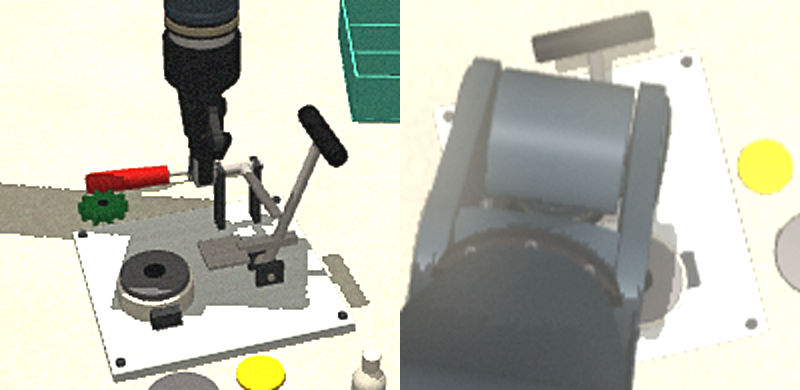

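The cap sits flush and the fingers are inside the tab, clear of the bar. Now I'll push outward.

Call:
servo_tool([
  [[0,0,0,0,-0.006,0,-1],[0,0,0,0,-0.006,0,-1],[0,0,0,0,-0.006,0,-1],[0,0,0,0,-0.006,0,-1],[0,0,0,0,-0.006,0,-1],[0,0,0,0,-0.006,0,-1],[0,0,0,0,-0.006,0,-1],[0,0,0,0,-0.006,0,-1]],
])

```text
t: 4.33
tcp_pos: [0.4954, 0.0822, 0.1314]
tool_rot: [0.994, 0.114, 0.001, 0.0]
force: [2.0, -4.1, -2.0]
finger_gap: 0.0
gripper_force: 1.8
```

Call:
servo_tool([
  [[0,0,0,0,-0.004,0,-1],[0,0,0,0,-0.003,0,-1],[0,0,0,0,-0.003,0,-1]],
])

```text
t: 4.58
tcp_pos: [0.4926, 0.0919, 0.1311]
tool_rot: [0.994, 0.114, -0.0, 0.0]
force: [0.6, -4.4, -0.6]
finger_gap: 0.002
gripper_force: 1.5
```

Call:
servo_tool([
  [[0,0,0,0,-0.003,0,-1],[0,0,0,0,-0.002,0,-1],[0,0,0,0,0,0,-1]],
])

```text
t: 4.83
tcp_pos: [0.4913, 0.097, 0.1313]
tool_rot: [0.994, 0.113, -0.0, -0.0]
force: [1.3, -1.0, -0.6]
finger_gap: 0.001
gripper_force: 0.7
```

Call:
servo_tool([
  [[0,0,0,0,-0.002,0,-1],[0,0,0,0,-0.002,0,-1],[0,0,0,0,0,0,-1]],
])

```text
t: 5.08
tcp_pos: [0.4906, 0.1006, 0.1314]
tool_rot: [0.994, 0.113, -0.0, -0.0]
force: [-0.1, -2.8, 0.3]
finger_gap: 0.003
gripper_force: 1.2
```

Call:
servo_tool([
  [[0,0,0,0,-0.003,0,-1],[0,0,0,0,-0.003,0,-1],[0,0,0,0,0,0,-1]],
])

```text
t: 5.33
tcp_pos: [0.4895, 0.1063, 0.1315]
tool_rot: [0.994, 0.114, 0.0, 0.0]
force: [0.3, -4.6, 1.2]
finger_gap: -0.004
gripper_force: 2.1
```

```bash
python3 - <<'E'
from geo import *
import cv2
s=manip.sense();print(s["tcp_pos"],s["force"])
a=manip.snapshot("side")[170:300,220:390]
cv2.imwrite("pics/s3.png",cv2.convertScaleAbs(cv2.resize(a,None,fx=4,fy=4,interpolation=2),alpha=1.6,beta=25))
E
```

```text
[0.48948882 0.10630134 0.13151388] [ 0.34247633 -4.63230322  1.20412234]
```

View pics/s3.png

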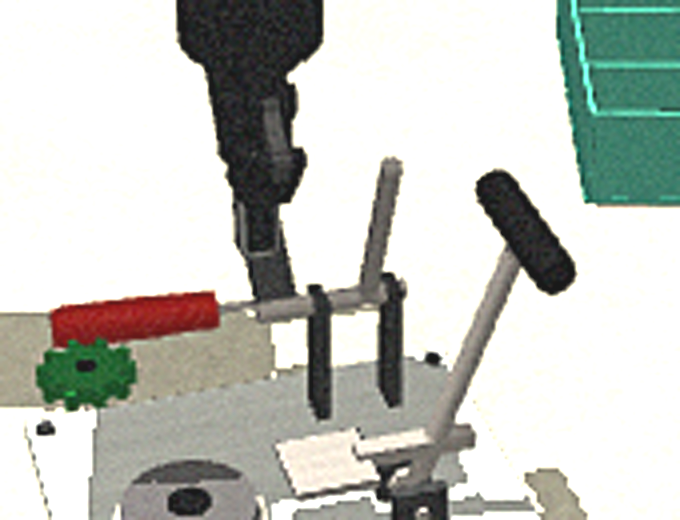

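The bar stands up steeply, with its tip at crop (392,165) and the lever still at rest. I'll push a little more until it reaches the stop.

Call:
servo_tool([
  [[0,0,0,0,-0.003,0,-1],[0,0,0,0,-0.003,0,-1],[0,0,0,0,0,0,-1]],
])

```text
t: 5.63
tcp_pos: [0.4898, 0.1088, 0.1323]
tool_rot: [0.993, 0.116, 0.001, 0.004]
force: [1.4, -18.2, 5.7]
finger_gap: 0.0
gripper_force: 8.1
```

```bash
python3 - <<'E'
from geo import *
P=[.5059,-.01555,.2273]
s=manip.sense();d=s["tcp_pos"][:2]-P[:2];c,n=np.cos(P[2]),np.sin(P[2]);print("jig",c*d[0]+n*d[1],-n*d[0]+c*d[1],s["force"])
for a in(.8,.9,1.,1.1,1.2):
  print(a,[proj("side",W(P,(.071,.1-L*np.cos(a),.085+L*np.sin(a)))).round(1) for L in(.10,.11,.12)])
E
```

```text
jig 0.012331018974395369 0.12482509963539727 [  1.37083547 -18.23758191   5.72977709]
0.8 [array([321.6, 232.8]), array([322.7, 231.7]), array([323.9, 230.5])]
0.9 [array([320.5, 228.2]), array([321.5, 226.5]), array([322.6, 224.8])]
1.0 [array([319.4, 223.8]), array([320.2, 221.6]), array([321.1, 219.4])]
1.1 [array([318.1, 219.6]), array([318.9, 217. ]), array([319.6, 214.4])]
1.2 [array([316.8, 215.7]), array([317.4, 212.7]), array([318. , 209.6])]
```

The force jumped to 18 N and the bar matches about 1.2 rad, so the catch is at its stop. I'll back off, lift, go over to behind the handle and lower.

Call:
servo_tool([
  [[0,0,0,0,0.017,0,-1],[0,0,0,0,0,-0.04,-1],[0,0,0,0,0,-0.04,-1],[0,0,0,0,0,-0.04,-1],[0,0,0,0.0255,0.0237,0,-1],[0,0,0,0.0255,0.0237,0,-1],[0,0,0,0.0255,0.0237,0,-1],[0,0,0,0.0255,0.0237,0,-1]],
])

```text
t: 6.3
tcp_pos: [0.613, 0.027, 0.2516]
tool_rot: [0.994, 0.114, -0.0, -0.001]
force: [0.5, 1.4, 0.7]
finger_gap: 0.001
gripper_force: 0.0
```

Call:
servo_tool([
  [[0,0,0,0.0255,0.0237,0,-1],[0,0,0,0.0255,0.0237,0,-1],[0,0,0,0,0,0,-1],[0,0,0,0,0,0.04,-1],[0,0,0,0,0,0.03,-1],[0,0,0,0,0,0,-1]],
])

```text
t: 6.8
tcp_pos: [0.6673, -0.0066, 0.174]
tool_rot: [0.994, 0.113, -0.008, -0.003]
force: [-0.8, 0.4, -0.9]
finger_gap: 0.002
gripper_force: 0.0
```

```bash
python3 - <<'E'
from geo import *
import cv2
P=[.5059,-.01555,.2273]
s=manip.sense();d=s["tcp_pos"][:2]-P[:2];c,n=np.cos(P[2]),np.sin(P[2]);print("jig",c*d[0]+n*d[1],-n*d[0]+c*d[1],s["tcp_pos"],s["force"])
a=manip.snapshot("side")[150:330,220:430]
cv2.imwrite("pics/s4.png",cv2.convertScaleAbs(cv2.resize(a,None,fx=3,fy=3,interpolation=2),alpha=1.6,beta=25))
E
```

```text
jig 0.1593140497860291 -0.027614036699756386 [ 0.667339   -0.00655269  0.17396352] [-0.84122925  0.36537519 -0.86108806]
```

View pics/s4.png

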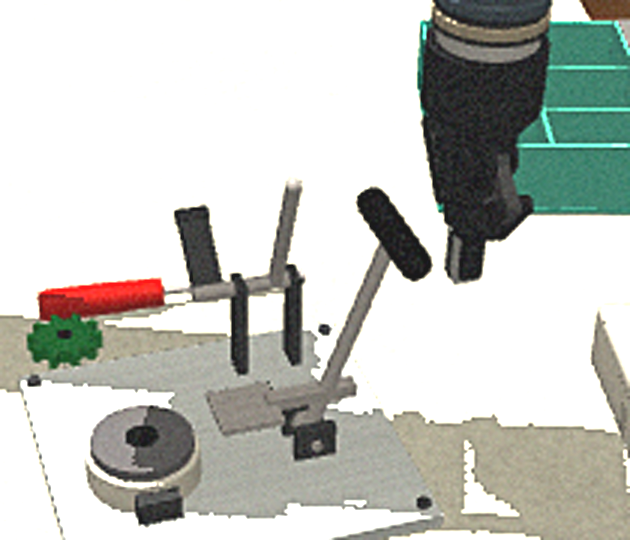

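The catch stays flipped with the bar up. The fingers are just behind the handle, with the tip at crop (465,280) and below the bar's mid height. Now I'll pull along -x.

Call:
servo_tool([
  [[0,0,0,-0.012,0,0,-1],[0,0,0,-0.012,0,0,-1],[0,0,0,-0.012,0,0,-1],[0,0,0,-0.012,0,0,-1],[0,0,0,-0.012,0,0,-1],[0,0,0,-0.012,0,0,-1],[0,0,0,-0.012,0,0,-1],[0,0,0,-0.01,0,0,-1]],
])

```text
t: 7.52
tcp_pos: [0.5881, -0.0298, 0.1873]
tool_rot: [0.994, 0.113, 0.01, 0.002]
force: [7.4, 1.7, 6.8]
finger_gap: 0.004
gripper_force: 4.0
```

Call:
servo_tool([
  [[0,0,0,-0.006,0,0,-1],[0,0,0,-0.005,0,0,-1],[0,0,0,-0.003,0,0,-1],[0,0,0,0,0,0,-1]],
])

```text
t: 7.85
tcp_pos: [0.5737, -0.0331, 0.1866]
tool_rot: [0.994, 0.113, 0.008, 0.002]
force: [6.5, 1.1, 5.8]
finger_gap: 0.001
gripper_force: 3.5
```

Call:
servo_tool([
  [[0,0,0,-0.004,0,0.003,-1],[0,0,0,-0.004,0,0.003,-1],[0,0,0,-0.004,0,0.002,-1],[0,0,0,-0.003,0,0,-1],[0,0,0,0,0,0,-1]],
])

```text
t: 8.27
tcp_pos: [0.5591, -0.0367, 0.1777]
tool_rot: [0.994, 0.113, 0.008, 0.002]
force: [7.8, 0.6, 1.9]
finger_gap: -0.0
gripper_force: 3.7
```

Call:
servo_tool([
  [[0,0,0,-0.003,0,0,-1],[0,0,0,-0.002,0,0,-1],[0,0,0,0,0,0,-1]],
])

```text
t: 8.52
tcp_pos: [0.5563, -0.0374, 0.1774]
tool_rot: [0.994, 0.113, 0.01, 0.002]
force: [11.3, 1.9, -2.8]
finger_gap: -0.003
gripper_force: 6.0
```

Call:
servo_tool([
  [[0,0,0,-0.003,0,0,-1],[0,0,0,0,0,0,-1]],
])

```text
t: 8.68
tcp_pos: [0.5561, -0.0375, 0.1776]
tool_rot: [0.994, 0.112, 0.014, 0.002]
force: [17.9, 5.9, -7.8]
finger_gap: -0.003
gripper_force: 9.2
```

The tool has stalled with the force rising to 18 N, at jig x 0.044 against 0.046 expected at the stop. I'll settle and check.

Call:
servo_tool([
  [[0,0,0,0,0,0,-1],[0,0,0,0,0,0,-1],[0,0,0,0,0,0,-1],[0,0,0,0,0,0,-1]],
])

```text
t: 9.02
tcp_pos: [0.5561, -0.0375, 0.1776]
tool_rot: [0.994, 0.112, 0.013, 0.002]
force: [17.3, 5.7, -6.8]
finger_gap: 0.001
gripper_force: 8.9
```

```bash
python3 - <<'E'
from geo import *
import cv2
s=manip.sense();print(s["tcp_pos"],s["force"],abs(s["qd"]).max())
a=manip.snapshot("side")[150:370,220:430]
cv2.imwrite("pics/s5.png",cv2.convertScaleAbs(cv2.resize(a,None,fx=2.7,fy=2.7,interpolation=2),alpha=1.6,beta=25))
E
```

```text
[ 0.55607154 -0.03747997  0.17755555] [17.2550129   5.7095076  -6.80457591] 0.0017494286912428532
```

View pics/s5.png

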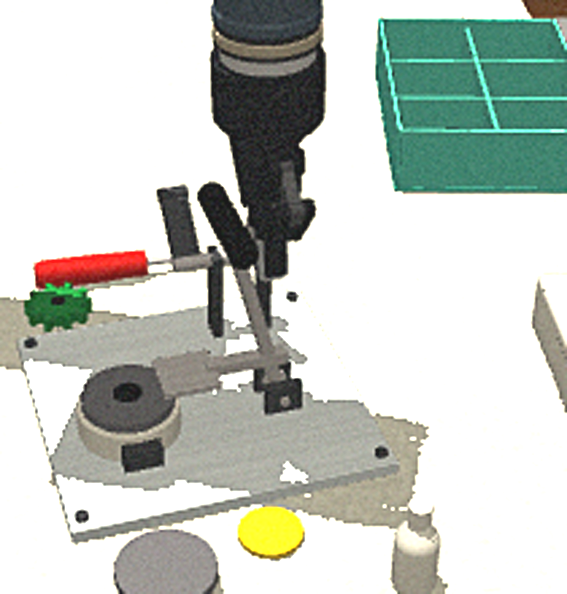

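The lever leans fully towards the cap, with the handle at (228,225) and the tongue over the cap's edge at (185,375). The catch is still flipped and the bystanders are untouched. I'll hand it in.

```bash
python3 -c "
from station import manip
print(manip.sign_off())"
```

```text
the job is handed in; nothing more can be done
None
```

I pressed the cap home, flipped the catch to its stop, and handed the job in at about 9 s with the lever held fully over under roughly 18 N; the loose parts in view in the last picture looked unmoved, and the sign-off gave no verdict.

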